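# Fetch the immersion oil from behind the stain bottles

### The job

Bring the small oil bottle from the back of the bottle rack to the microscope: first set the two tall bottles it stands behind aside, upright in the rectangular steel tray; then stand the oil bottle in the round drip dish in front of the microscope; then put the tall bottles back, each in the rack pocket it came from. Keep every bottle upright, and leave the squat jar in the rack and the slide box as they are.

Things in the scene. Friction and masses are not known exactly. Their poses are not given: they have to be found in the camera images.
- round_bottle: tall round bottle, straight body 48 mm in diameter, 155 mm high, about 0.26 kg; white ribbed screw cap 40 mm in diameter and 28 mm high, whose flat top is the highest point; under the cap a narrower neck, free down to the shoulder 119 mm above the underside. Origin: centre of the underside; z up along its axis.
- square_bottle: tall bottle with a square body 42 mm by 42 mm, 150 mm high, about 0.24 kg; white ribbed screw cap 32 mm in diameter and 28 mm high, whose flat top is the highest point; under the cap a narrower neck, free down to the shoulder 108 mm above the underside. Origin: centre of the underside; z up along its axis.
- tapered_bottle: tall round bottle that tapers from 48 mm diameter at the foot to 35 mm at the shoulder, 155 mm high, about 0.22 kg; white ribbed screw cap 30 mm in diameter and 28 mm high, whose flat top is the highest point; under the cap a narrower neck, free down to the shoulder 119 mm above the underside. Origin: centre of the underside; z up along its axis.
- oil: the oil bottle: small dropper bottle 62 mm high, 60 g; body 34 mm across up to 26 mm, shoulder to 31 mm, ribbed white cap 22 mm across from 34 mm to the top. Starts in the rack's rear trough behind the wall between two pockets: the two tall bottles nearest to it (about 65 mm off; the third 115 mm) are those it stands behind. Origin: centre of the underside; z up.
- jar: squat white lidded jar, 36 mm in diameter and 36 mm high, in the rear trough beside the oil bottle; a bystander to be left where it is. Origin: centre of the underside; z up.
- rack: fixed aluminium rack, 111 mm (its x) by 204 mm (its y); walls 3 mm thick, 22 mm high; floor 3 mm thick. Front row: three square pockets 64 mm inside, centred at x = -20.5 mm and y = -67, 0, +67 mm, a tall bottle in each. Behind: a trough 38 mm wide inside over the whole length, centred at x = +33.5 mm. Origin: centre of the underside; x points from pockets to trough, z up.
- tray: fixed rectangular steel tray on the bench at one side of the rack, empty at the start: the side area. 140 mm (its x) by 200 mm (its y) outside, walls 3 mm thick and 18 mm high, floor 3 mm thick. Origin: centre of the underside; z up.
- dish: fixed round steel drip dish, 80 mm across the rim, 11 mm high, flat floor 3 mm thick and about 62 mm across. The microscope (fixed, base 250 by 180 mm, 430 mm high, nothing to handle) stands centred 240 to 270 mm beyond it (+x, away from the robot); its eyepieces reach back to some 80 mm short of the dish at 0.42 m height. Origin: centre of the underside; z up.
- slide_box: closed flat grey slide box, 86 mm by 101 mm, 34 mm high, lying on the bench beyond the rack; a bystander to be left where it is. Origin: centre of the underside; z up.
There are look-alikes about, which are no part of the job. There is more than one size of the oil; the job needs the largest.

How it is judged:
On the way, in this order (a step that is already met when the one before it is completed fails the run):
1. the two tall bottles in front of the oil bottle stand upright in the steel tray, the oil bottle still in the rack (distance of oil from where it was at the start of the episode below 0.03 m and horizontal distance between each of round_bottle, square_bottle, tapered_bottle and oil above 0.09 m and ((x of round_bottle in the frame of tray between -0.067 and 0.067 m and y of round_bottle in the frame of tray between -0.097 and 0.097 m and z of each of round_bottle, square_bottle in the frame of tray below 0.01 m and angle between each of round_bottle, square_bottle's own z axis and vertical below 0.1 rad and linear speed of each of round_bottle, square_bottle below 0.03 m/s and x of square_bottle in the frame of tray between -0.067 and 0.067 m and y of square_bottle in the frame of tray between -0.097 and 0.097 m) or (x of round_bottle in the frame of tray between -0.067 and 0.067 m and y of round_bottle in the frame of tray between -0.097 and 0.097 m and z of each of round_bottle, tapered_bottle in the frame of tray below 0.01 m and angle between each of round_bottle, tapered_bottle's own z axis and vertical below 0.1 rad and linear speed of each of round_bottle, tapered_bottle below 0.03 m/s and x of tapered_bottle in the frame of tray between -0.067 and 0.067 m and y of tapered_bottle in the frame of tray between -0.097 and 0.097 m) or (x of square_bottle in the frame of tray between -0.067 and 0.067 m and y of square_bottle in the frame of tray between -0.097 and 0.097 m and z of each of square_bottle, tapered_bottle in the frame of tray below 0.01 m and angle between each of square_bottle, tapered_bottle's own z axis and vertical below 0.1 rad and linear speed of each of square_bottle, tapered_bottle below 0.03 m/s and x of tapered_bottle in the frame of tray between -0.067 and 0.067 m and y of tapered_bottle in the frame of tray between -0.097 and 0.097 m))), for 0.2 s.
2. the oil bottle stands in the drip dish (horizontal distance between oil and dish below 0.022 m and z of oil in the frame of dish below 0.009 m and angle between oil's own z axis and vertical below 0.1 rad and linear speed of oil below 0.02 m/s), for 0.2 s.
At the end, for the whole second after the job is handed in: Oil bottle upright on the dish floor within 22 mm of its centre; all three tall bottles upright in the rack, each within 20 mm of where it started; jar and slide box within 25 mm of their starts; all released and at rest (all of step 2 and distance of each of round_bottle, square_bottle, tapered_bottle from where it was at the start of the episode below 0.02 m and angle between each of round_bottle, square_bottle, tapered_bottle's own z axis and vertical below 0.1 rad and linear speed of each of round_bottle, square_bottle, tapered_bottle below 0.02 m/s and distance of each of jar, slide_box from where it was at the start of the episode below 0.025 m); the robot touches nothing.
It fails at once if a bottle or the jar is knocked over (angle between any of round_bottle, square_bottle, tapered_bottle, oil, jar's own z axis and vertical above 0.6 rad).
It fails at once if the jar or the slide box is displaced (distance of any of jar, slide_box from where it was at the start of the episode above 0.025 m).
It also fails if it takes over 112 s, if anything falls off the work surface, if the arm or the gripper's body presses on something with over 40 N, if the wrist force passes 120 N, or if a joint passes its speed limit or range.

### The arm

A 7-joint arm with a two-finger parallel gripper is mounted at the origin on the work surface. World frame = base frame: x ahead of the robot, y to its left, z up, the work surface at z = 0. Lengths are in m, angles in rad, forces in N, time in s.
With the tool pointing down it reaches from about 0.35 to 0.9 m from the base axis. Payload 8.1 kg.
Tool frame: the origin (TCP) lies on the centre line of the jaws, within the pads' length; the fingertips stand arm.tips_ahead ahead of it and the grasp point (between the pads) lies 8 mm behind it (arm.tips_ahead is the distance from the TCP to the fingertips, in m); z points along the fingers, y is the direction in which the jaws open and shut (so a half turn about z gives the same grasp; the last joint's range is limited). The gripper opens to 92 mm and grips with 3 to 60 N. Pads are 19 mm wide; open, the fingers measure 130 mm over their backs; the gripper's body (75 mm by 190 mm) begins 47 mm behind the grasp point.
Start: joints at [1.093, 0.434, 0.025, 1.573, -0.012, 1.134, -0.075], TCP at [0.229, -0.582, 0.238] pointing down, gripper open.
Joint ranges: [-2.62, 2.62], [-0.44, 2.09], [-1.27, 1.32], [0.08, 2.57], [-1.32, 4.46], [0.12, 2], [-2.74, 2.74]. Speed limits (rad/s): [2.22, 2.22, 3.01, 3.01, 3.14, 3.14, 3.14].

### API

Orientations are given as a rotation vector (axis times angle).
In Python, from cell import arm gives the robot as it stands. The module is installed in compiled form; this text tells all that it offers.
- The arm moves only by the tool jog_arm, never from a script. Its argument "moves" is a list of rows, each an object with "twist": the turn, a rotation vector about the tool's x, y, z in units of 10 degrees (1.0 is 10 degrees), a list of three; "xyz": the shift along the tool's x, y, z in units of 60 mm (1.0 is 60 mm), a list of three; "grip": the closure, from -1 (fully open) to 1 (shut). A call has 1 to 5 rows; each row is the pose to reach, as a shift and turn from the pose commanded when the call began, along the tool's axes at that moment; what a row does not reach only later rows make up. A row lasts 1/8 s, in which the tool goes at most 62.5 mm and 10.7 degrees, less where a joint would pass 70% of its speed; a pose out of reach is approached as far as the arm can. A call with a gripper value outside its range is refused whole. The fingers move at their own pace and stop on an object; "force" is the grip in N (left out, the last holds). Time passes only in rows, so rows that repeat a pose let the fingers close. It gives the time, the measured TCP pose, the force and the opening at its end, in the units of the state.
- arm.observe(): the state, without advancing time (a new reading comes with each control period).
- arm.get_image(name): name is "scene" or "side" or "wrist"; returns the picture (384x512x3 uint8, blue, green, red); there is no depth.
- arm.camera_params(name): a dict with "mtx" (3x3 intrinsics, pixels), "T" (4x4, takes a point from camera to world coordinates); the wrist camera has in their place "T_tool_cam" (4x4, takes a point from camera to tool coordinates, whose origin is the TCP and whose axes are the flange's). Camera axes: x right, y down, z forward; pixel columns grow to the right and rows downward; lengths in m; the calibration is good to about 2 mm. A picture is of the moment at which its call begins: read the wrist's pose just before it. camera_params takes no time and is no camera call.
- arm.sign_off(): hands the job in, once; it reports no verdict.
The state is a dict: "clock": time; "joints": joint angles; "dq": joint speeds; "joint_efforts": joint torques, N m; "position": TCP position; "ee_rot": TCP orientation; "force": force on the tool from outside, world axes, zero at the start; "ft_torque": the same for the moment, N m; "width": opening from 0.0 (shut) to 1.0 (fully open).
Only numpy, scipy, OpenCV 4.12 (cv2) and the standard library are available. Lean on these libraries where they do the work, as an engineer would, in place of code of your own. Each camera call takes 0.05 s, during which the arm holds its last target. There are 200 camera calls.

## Working session

There is one attempt and no reset: what is moved stays moved. The work goes in short steps, Python scripts to look and compute and a tool call to move; the robot and the scene stay as the last step left them, time stands still between calls to the robot, and variables do not carry over. Pictures are saved under pics/ and viewed, about 12 in all and at most 16, crops included, and the job is handed in when it is done.

Besides the shell and the picture viewer there is one more tool, called after "Call:" as name(argument=value, ...) on one line, values as JSON. jog_arm: Moves the arm, as the interface text tells. Its arguments: {"type":"object","properties":{"moves":{"type":"array","items":{"type":"object","properties":{"twist":{"type":"array","items":{"type":"number"}},"xyz":{"type":"array","items":{"type":"number"}},"grip":{"type":"number"}}}},"force":{"type":"number"}},"required":["moves"]}

```bash
mkdir -p pics
python3 - <<'E'
from cell import arm
import cv2,numpy as np
np.set_printoptions(precision=4,suppress=True)
print(arm.tips_ahead, arm.observe())
for n in("scene","side","wrist"):
    p=arm.camera_params(n); print(n,p)
a=arm.get_image("scene");b=arm.get_image("side")
cv2.imwrite("pics/scene0.png",a);cv2.imwrite("pics/side0.png",b)
E
```

```text
0.011 {'clock': 0.0, 'joints': array([ 1.0935,  0.4352,  0.025 ,  1.5741, -0.0116,  1.134 , -0.0751]), 'dq': array([-0.0006, -0.0001, -0.0002, -0.0011, -0.0018,  0.001 , -0.0012]), 'joint_efforts': array([ -0.0004, -66.7854,   0.9855, -31.4464,  -0.0604,   0.0428,
         0.0002]), 'position': array([ 0.2285, -0.5812,  0.2369]), 'ee_rot': array([-3.0851, -0.5848,  0.0007]), 'force': array([ 0.2877, -0.4507,  0.1308]), 'ft_torque': array([ 0.0461,  0.0418, -0.0321]), 'width': 0.9980723901900393}
scene {'mtx': array([[373.7471,   0.    , 250.8541],
       [  0.    , 373.7471, 196.1472],
       [  0.    ,   0.    ,   1.    ]]), 'T': array([[ 0.2142,  0.6016, -0.7695,  1.2956],
       [ 0.9767, -0.1206,  0.1776, -0.1467],
       [ 0.0141, -0.7896, -0.6134,  0.564 ],
       [ 0.    ,  0.    ,  0.    ,  1.    ]])}
side {'mtx': array([[461.0421,   0.    , 258.8674],
       [  0.    , 461.0421, 192.3972],
       [  0.    ,   0.    ,   1.    ]]), 'T': array([[-0.4482, -0.5971,  0.6653, -0.1199],
       [-0.8937,  0.2829, -0.3482,  0.3954],
       [ 0.0197, -0.7506, -0.6604,  0.785 ],
       [ 0.    ,  0.    ,  0.    ,  1.    ]])}
wrist {'mtx': array([[332.8691,   0.    , 248.1033],
       [  0.    , 332.8691, 185.2139],
       [  0.    ,   0.    ,   1.    ]]), 'T_tool_cam': array([[ 0.0004, -0.9514, -0.3079,  0.085 ],
       [ 1.    ,  0.0003,  0.0002, -0.0001],
       [-0.0001, -0.3079,  0.9514, -0.1489],
       [ 0.    ,  0.    ,  0.    ,  1.    ]])}
```

View pics/scene0.png

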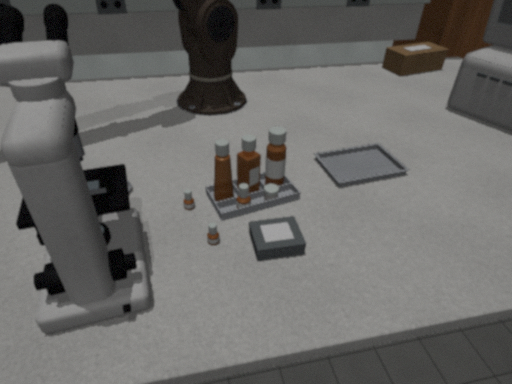

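View pics/side0.png

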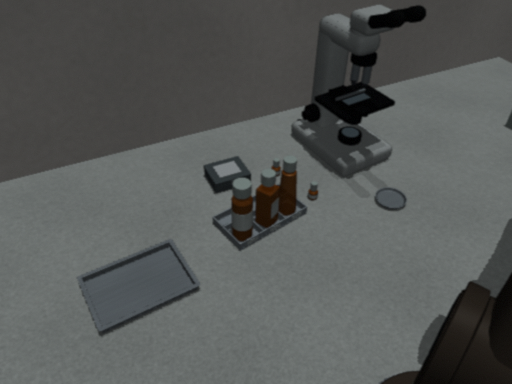

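The scene view shows tapered (222,150), square (249,145) and round (277,135) in the rack. The oil is at (244,192), the jar at (271,191), and two small decoys stand on the bench at (188,199) and (213,233). The tray is at (360,165). In the side view the dish is at (391,199). I'll enlarge both for measuring.

Run:
```python
import cv2,numpy as np
a=cv2.imread("pics/scene0.png");b=cv2.imread("pics/side0.png")
def crop(im,x,y,w,h,s):
    c=cv2.resize(im[y:y+h,x:x+w],None,fx=s,fy=s,interpolation=cv2.INTER_CUBIC)
    c=cv2.convertScaleAbs(c,alpha=1.3)
    for u in range((x//20+1)*20,x+w,20):
        cv2.line(c,((u-x)*s,0),((u-x)*s,6),(0,255,0),1);cv2.putText(c,str(u),((u-x)*s-10,16),0,.35,(0,255,0))
    for v in range((y//20+1)*20,y+h,20):
        cv2.line(c,(0,(v-y)*s),(6,(v-y)*s),(0,255,0),1);cv2.putText(c,str(v),(8,(v-y)*s+4),0,.35,(0,255,0))
    return c
cv2.imwrite("pics/c1.png",crop(a,170,120,160,120,5))
cv2.imwrite("pics/c2.png",crop(b,200,145,160,110,5))
```

```text
(no output)
```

View pics/c1.png

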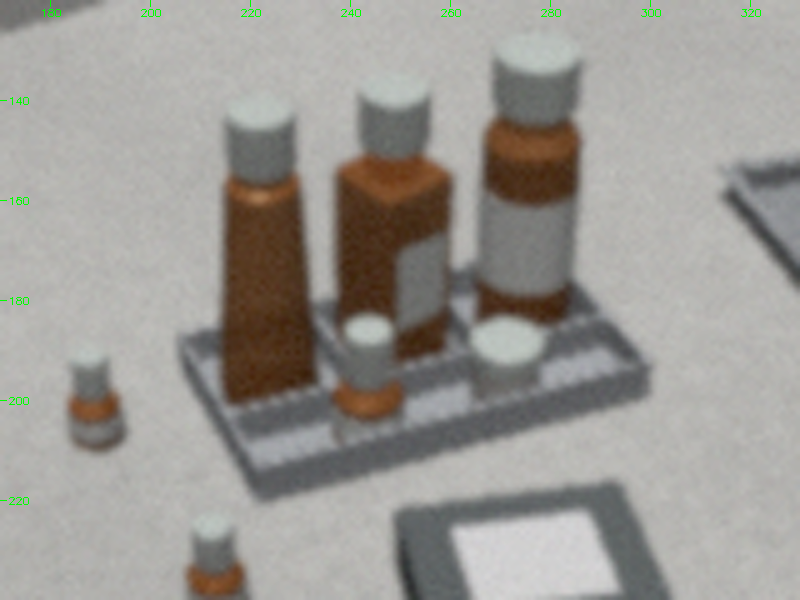

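View pics/c2.png

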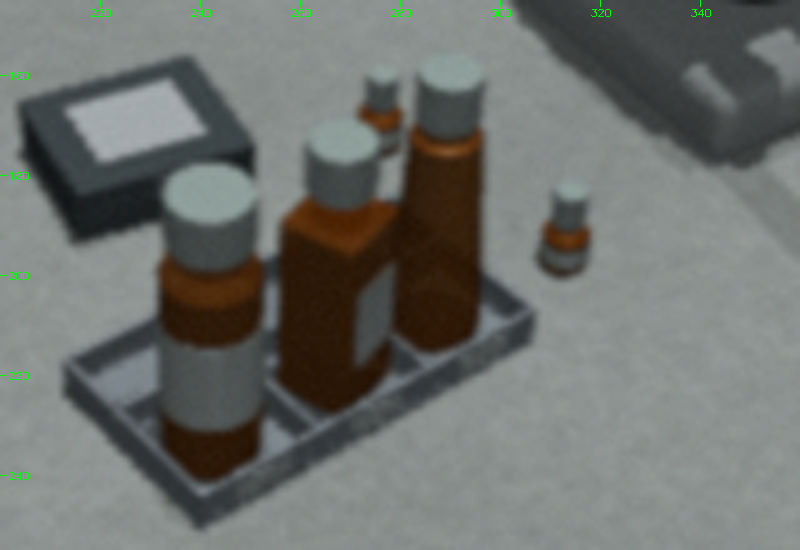

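Both crops are clear. In the scene view the cap-top centres are tapered (222.4,142.4), square (249.2,137.6), round (277.4,130) and oil (243.6,185.6). The side view gives (290.4,159.4), (269,173) and (242,183) for the tall ones. The oil stands behind the wall between tapered and square.

```bash
cat > h.py <<'E'
import cv2,numpy as np
from scipy.spatial.transform import Rotation as R
from cell import arm
np.set_printoptions(precision=4,suppress=True)
def ray(n,u,v,z,T=None):
    p=arm.camera_params(n); T=p["T"] if T is None else T
    d=T[:3,:3]@np.linalg.inv(p["mtx"])@[u,v,1]; return (T[:3,3]+d*(z-T[2,3])/d[2])[:2]
def goal(p,yaw=None,o=None):
    "shift/turn in row units to TCP p, jaw axis at world angle yaw, pointing down"
    o=o or arm.observe(); A=R.from_rotvec(o["ee_rot"])
    y=A.as_matrix()[:,1]; cur=np.arctan2(y[1],y[0])
    yaw=cur if yaw is None else yaw
    yaw=cur+(yaw-cur+np.pi/2)%np.pi-np.pi/2
    Y=np.array([np.cos(yaw),np.sin(yaw),0]);Z=np.array([0,0,-1.]);X=np.cross(Y,Z)
    B=R.from_matrix(np.c_[X,Y,Z])
    print("yaw now %.3f"%cur,"xyz",(A.inv().apply(np.array(p)-o["position"])/.06),"twist",np.degrees((A.inv()*B).as_rotvec())/10)
E
python3 - <<'E'
from h import *
S="scene";D="side"
for k,n,u,v,z in[("tap",S,222.4,142.4,.158),("tap",D,290.4,159.4,.158),("sq",S,249.2,137.6,.153),("sq",D,269,173,.153),("rnd",S,277.4,130,.158),("rnd",D,242,183,.158),
("oil",S,243.6,185.6,.065),("jar",S,271.6,187.6,.039),
("rackL",D,213,218,.022),("rackF",D,239.6,243,.022),("rackR",D,306.6,208,.022),("rack-",S,206.6,187.6,.022),("racknear",S,222,218.4,.022),("rackR",S,299.6,192.4,.022),
("tray",D,80,278,.018),("tray",D,172,243,.018),("tray",D,198,285,.018),("tray",D,103,327,0),("tray",S,316,162,.018),("tray",S,378,147,.018),("tray",S,404,170,.018),("tray",S,340,184,.0),("dish",D,391,198.5,.011),("box",S,300,250,.034),("dishl",D,375,199,.011),("dishr",D,407,198,.011)]:
    print(k,n,ray(n,u,v,z))
A=R.from_rotvec(arm.observe()["ee_rot"]).as_matrix();print(A)
E
```

```text
tap scene [ 0.5886 -0.049 ]
tap side [ 0.5817 -0.0495]
sq scene [0.57   0.0146]
sq side [0.5645 0.0135]
rnd scene [0.5563 0.0838]
rnd side [0.5537 0.0835]
oil scene [ 0.6285 -0.01  ]
jar scene [0.6145 0.0604]
rackL side [0.6134 0.1315]
rackF side [0.5147 0.1083]
rackR side [ 0.5481 -0.0857]
rack- scene [ 0.5615 -0.0879]
racknear scene [ 0.6809 -0.0688]
rackR scene [0.6244 0.1282]
tray side [0.5719 0.4439]
tray side [0.583  0.2426]
tray side [0.4498 0.232 ]
tray side [0.4492 0.4278]
tray scene [0.498  0.2169]
tray scene [0.4566 0.4219]
tray scene [0.5802 0.4327]
tray scene [0.5834 0.2533]
dish side [ 0.496  -0.3039]
box scene [0.8173 0.0642]
dishl side [ 0.5119 -0.2659]
dishr side [ 0.48  -0.342]
[[ 0.9306  0.366  -0.0006]
 [ 0.366  -0.9306  0.0012]
 [-0.0001 -0.0014 -1.    ]]
```

Run:
```python
from h import *
for u,v in[(420,13),(372,22),(385,10)]: print(ray("side",u,v,.42),ray("side",u,v,.44))
for u,v in[(10,25),(55,18)]: print(ray("scene",u,v,.42))
goal([.40,-.02,.26],0)
```

```text
[ 0.6283 -0.3827] [ 0.5873 -0.34  ]
[ 0.629  -0.2532] [ 0.588  -0.2176]
[ 0.674  -0.3228] [ 0.6305 -0.2834]
[ 0.6428 -0.3655]
[ 0.6073 -0.3097]
yaw now -1.196 xyz [ 6.0819 -7.6601 -0.3729] twist [-0.0074 -0.0041 -6.8533]
```

Call:
jog_arm(moves=[{"twist": [0, 0, -1], "xyz": [1, -1, -0.3], "grip": -1}, {"twist": [0, 0, -2], "xyz": [1.6, -1.8, -0.4], "grip": -1}, {"twist": [0, 0, -3], "xyz": [2.2, -2.6, -0.4], "grip": -1}, {"twist": [0, 0, -4], "xyz": [2.8, -3.4, -0.4], "grip": -1}, {"twist": [0, 0, -5], "xyz": [3.4, -4.2, -0.4], "grip": -1}])

```text
clock: 0.72
position: [0.3228, -0.284, 0.2617]
ee_rot: [2.545, 1.842, -0.0]
force: [0.3, 0.5, 0.3]
width: 0.998
```

Run:
```python
from h import *
o=arm.observe();print(o["position"],o["joints"])
goal([.48,-.02,.26],0)
```

```text
[ 0.3228 -0.284   0.2617] [ 0.8592  0.1122 -0.2865  1.9621  0.0363  1.0718  0.2394]
yaw now -0.318 xyz [4.9981 1.1143 0.0269] twist [ 0.0007  0.0017 -1.8201]
```

Call:
jog_arm(moves=[{"twist": [0, 0, -0.9], "xyz": [1, 0.2, 0], "grip": -1}, {"twist": [0, 0, -1.82], "xyz": [2, 0.4, 0], "grip": -1}, {"twist": [0, 0, -1.82], "xyz": [3, 0.6, 0], "grip": -1}, {"twist": [0, 0, -1.82], "xyz": [4, 0.8, 0], "grip": -1}, {"twist": [0, 0, -1.82], "xyz": [5, 1.1, 0], "grip": -1}])

```text
clock: 1.35
position: [0.4809, -0.0211, 0.2617]
ee_rot: [2.228, 2.214, -0.001]
force: [1.0, -2.0, 0.2]
width: 0.999
```

Run:
```python
from h import *
o=arm.observe();print(o["position"],o["joints"])
im=arm.get_image("wrist");np.save("w1.npy",np.r_[o["position"],o["ee_rot"]])
im=cv2.convertScaleAbs(im,alpha=1.4);cv2.imwrite("pics/w1.png",cv2.resize(im,(768,576)))
```

```text
[ 0.4809 -0.0211  0.2617] [ 0.4013  0.233  -0.561   1.8405  0.1385  1.1068 -0.216 ]
```

View pics/w1.png

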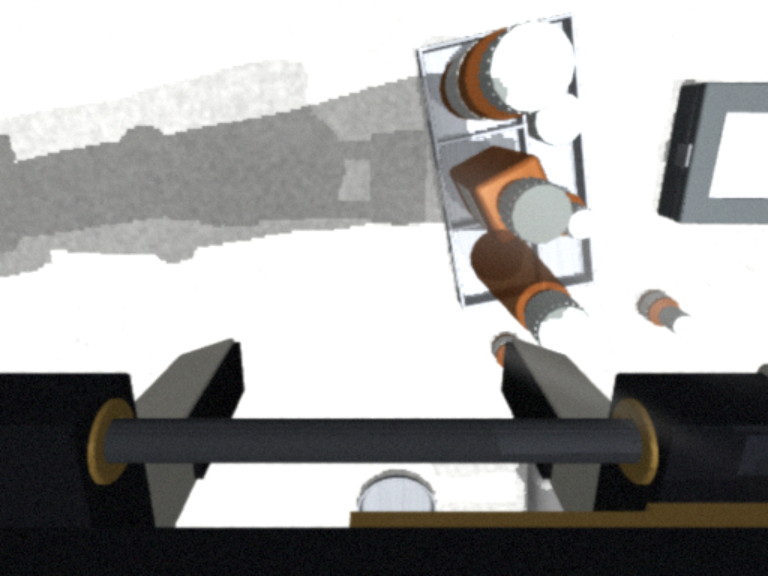

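The wrist view shows cap-top centres at round (533,68), square (541,211) and tapered about (563,328). The rack corners are (418,50), (573,15), (592,281) and (462,305), and part of the dish rim shows near (397,505).

```bash
cat >> h.py <<'E'
def wT(pose):
    M=np.eye(4);M[:3,:3]=R.from_rotvec(pose[3:]).as_matrix();M[:3,3]=pose[:3]
    return M@arm.camera_params("wrist")["T_tool_cam"]
E
python3 - <<'E'
from h import *
T=wT(np.load("w1.npy"))
for k,u,v,z in[("rnd",533,68,.158),("sq",541,211,.153),("tap",563,328,.158),("rk",418,50,.022),("rk",573,15,.022),("rk",592,281,.022),("rk",462,305,.022),("dish",397,508,.011),("oil",580,224,.065),("jar",555,119,.039)]:
    print(k,ray("wrist",u/1.5,v/1.5,z,T))
E
```

```text
rnd [0.5578 0.0841]
sq [0.5699 0.0157]
tap [ 0.5866 -0.0482]
rk [0.5153 0.1078]
rk [0.6231 0.1295]
rk [ 0.6618 -0.0665]
rk [ 0.5563 -0.0869]
dish [ 0.5048 -0.3057]
oil [ 0.628  -0.0098]
jar [0.612  0.0604]
```

Call:
jog_arm(moves=[{"xyz": [-0.25, 0.9, 0], "grip": -1}, {"xyz": [-0.45, 1.77, 0], "grip": -1}, {"xyz": [-0.45, 1.77, 0.8], "grip": -1}, {"xyz": [-0.45, 1.77, 1.6], "grip": -1}, {"xyz": [-0.45, 1.77, 2.09], "grip": -1}])

```text
invalid input at $.moves[0]: expected keys twist, xyz, grip
```

Call:
jog_arm(moves=[{"xyz": [0, 0, 0], "grip": 0.3}, {"xyz": [0, 0, 0], "grip": 1}, {"xyz": [0, 0, 0], "grip": 1}, {"xyz": [0, 0, 0], "grip": 1}, {"xyz": [0, 0, 0], "grip": 1}], force=30)

```text
invalid input at $.moves[0]: expected keys twist, xyz, grip
```

Call:
jog_arm(moves=[{"twist": [0, 0, 0], "xyz": [-0.25, 0.9, 0], "grip": -1}, {"twist": [0, 0, 0], "xyz": [-0.45, 1.77, 0], "grip": -1}, {"twist": [0, 0, 0], "xyz": [-0.45, 1.77, 0.8], "grip": -1}, {"twist": [0, 0, 0], "xyz": [-0.45, 1.77, 1.6], "grip": -1}, {"twist": [0, 0, 0], "xyz": [-0.45, 1.77, 2.09], "grip": -1}])

```text
clock: 2.02
position: [0.5851, -0.0505, 0.1334]
ee_rot: [-2.226, -2.213, 0.004]
force: [-0.6, 0.1, 0.4]
width: 1.001
```

Call:
jog_arm(moves=[{"twist": [0, 0, 0], "xyz": [-0.03, 0, 0], "grip": 0.3}, {"twist": [0, 0, 0], "xyz": [-0.03, 0, 0], "grip": 1}, {"twist": [0, 0, 0], "xyz": [-0.03, 0, 0], "grip": 1}, {"twist": [0, 0, 0], "xyz": [-0.03, 0, 0], "grip": 1}, {"twist": [0, 0, 0], "xyz": [-0.03, 0, 0], "grip": 1}], force=30)

```text
clock: 2.65
position: [0.5868, -0.0521, 0.1369]
ee_rot: [2.227, 2.214, 0.001]
force: [-0.3, 1.0, 0.3]
width: 0.507
```

Call:
jog_arm(moves=[{"twist": [0, 0, 0], "xyz": [0.03, 0, 0], "grip": 1}, {"twist": [0, 0, 0], "xyz": [0.03, 0, 0], "grip": 1}, {"twist": [0, 0, 0], "xyz": [0.03, 0, 0], "grip": 1}, {"twist": [0, 0, 0], "xyz": [0.03, 0, 0], "grip": 1}, {"twist": [0, 0, 0], "xyz": [0.03, 0, 0], "grip": 1}])

```text
clock: 3.28
position: [0.5865, -0.0502, 0.1364]
ee_rot: [-2.228, -2.215, -0.0]
force: [-0.6, 0.2, 2.1]
width: 0.319
```

Call:
jog_arm(moves=[{"twist": [0, 0, 0], "xyz": [0, 0, -0.2], "grip": 1}, {"twist": [0, 0, 0], "xyz": [0, 0, -0.6], "grip": 1}, {"twist": [0, 0, 0], "xyz": [0, -0.3, -1.1], "grip": 1}, {"twist": [0, 0, 0], "xyz": [0, -0.9, -1.6], "grip": 1}, {"twist": [0, 0, 0], "xyz": [0, -1.6, -1.6], "grip": 1}])

```text
clock: 3.9
position: [0.4913, -0.0495, 0.2349]
ee_rot: [2.225, 2.213, 0.005]
force: [-0.5, -0.1, -2.2]
width: 0.323
```

Call:
jog_arm(moves=[{"twist": [0, 0, 0], "xyz": [0.4, -0.6, 0], "grip": 1}, {"twist": [0, 0, 0], "xyz": [1.2, -0.8, 0], "grip": 1}, {"twist": [0, 0, 0], "xyz": [2.1, -0.8, 0], "grip": 1}, {"twist": [0, 0, 0], "xyz": [3.0, -0.8, 0], "grip": 1}, {"twist": [0, 0, 0], "xyz": [3.9, -0.6, 0], "grip": 1}])

```text
clock: 4.53
position: [0.4555, 0.1857, 0.2331]
ee_rot: [2.227, 2.214, 0.0]
force: [1.3, -0.1, -1.3]
width: 0.319
```

Call:
jog_arm(moves=[{"twist": [0, 0, 0], "xyz": [0.8, 0.2, 0], "grip": 1}, {"twist": [0, 0, 0], "xyz": [1.6, 0.4, 0], "grip": 1}, {"twist": [0, 0, 0], "xyz": [2.4, 0.6, 0], "grip": 1}, {"twist": [0, 0, 0], "xyz": [3.0, 0.76, 0], "grip": 1}, {"twist": [0, 0, 0], "xyz": [3.35, 0.76, 0], "grip": 1}])

```text
clock: 5.15
position: [0.5027, 0.3869, 0.2323]
ee_rot: [-2.227, -2.215, -0.0]
force: [-0.8, -0.2, -1.6]
width: 0.318
```

Run:
```python
from h import *
o=arm.observe();print(o["position"],o["joints"])
a=arm.get_image("scene");b=arm.get_image("side")
cv2.imwrite("pics/t1.png",cv2.convertScaleAbs(np.hstack([cv2.resize(a[100:250,150:450],(400,200)),cv2.resize(b[130:350,60:360],(400,293))[:200]]),alpha=1.3))
c=np.vstack([a[60:300,150:512],b[120:360,60:422]])
cv2.imwrite("pics/t1.png",cv2.convertScaleAbs(cv2.resize(c,None,fx=1.25,fy=1.25),alpha=1.3))
goal([.5,.385,.2349],0)
```

```text
[0.5027 0.3869 0.2323] [-0.3206  0.5389 -0.6502  1.5146  0.3388  1.2028 -1.0299]
yaw now -0.003 xyz [-0.0405 -0.0238 -0.0424] twist [-0.0054 -0.0067 -0.0169]
```

View pics/t1.png

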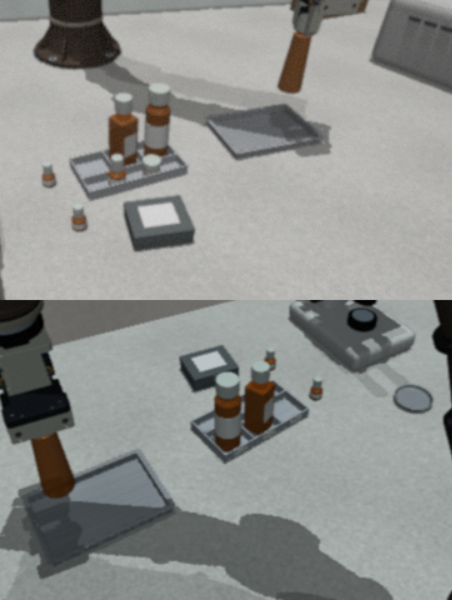

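The bottle hangs upright over the tray's far half, so I'll lower it and release.

Call:
jog_arm(moves=[{"twist": [0, 0, 0], "xyz": [0, 0, 0.8], "grip": 1}, {"twist": [0, 0, 0], "xyz": [0, 0, 1.3], "grip": 1}, {"twist": [0, 0, 0], "xyz": [0, 0, 1.5], "grip": 1}, {"twist": [0, 0, 0], "xyz": [0, 0, 1.58], "grip": 1}, {"twist": [0, 0, 0], "xyz": [0, 0, 1.58], "grip": 1}])

```text
clock: 5.88
position: [0.5031, 0.3853, 0.1385]
ee_rot: [2.228, 2.214, 0.002]
force: [0.7, 0.4, -2.1]
width: 0.32
```

Call:
jog_arm(moves=[{"twist": [0, 0, 0], "xyz": [0, 0, 0], "grip": 1}, {"twist": [0, 0, 0], "xyz": [0, 0, 0], "grip": -0.2}, {"twist": [0, 0, 0], "xyz": [0, 0, 0], "grip": -0.2}, {"twist": [0, 0, 0], "xyz": [0, 0, 0], "grip": -0.2}, {"twist": [0, 0, 0], "xyz": [0, 0, 0], "grip": -0.2}])

```text
clock: 6.5
position: [0.5027, 0.3852, 0.1376]
ee_rot: [2.228, 2.215, 0.0]
force: [0.1, -0.5, -0.6]
width: 0.598
```

Call:
jog_arm(moves=[{"twist": [0, 0, 0], "xyz": [0, 0, -0.6], "grip": -1}, {"twist": [0, 0, 0], "xyz": [0, 0, -1.4], "grip": -1}, {"twist": [0, 0, 0], "xyz": [-0.5, 0.1, -2.05], "grip": -1}, {"twist": [0, 0, 0], "xyz": [-1.4, 0.3, -2.05], "grip": -1}, {"twist": [0, 0, 0], "xyz": [-2.3, 0.5, -2.05], "grip": -1}])

```text
clock: 7.12
position: [0.5322, 0.2459, 0.2611]
ee_rot: [2.226, 2.216, 0.002]
force: [1.2, -0.1, 0.3]
width: 0.998
```

Call:
jog_arm(moves=[{"twist": [0, 0, 0], "xyz": [-0.9, 0.2, 0], "grip": -1}, {"twist": [0, 0, 0], "xyz": [-1.8, 0.4, 0], "grip": -1}, {"twist": [0, 0, 0], "xyz": [-2.7, 0.5, 0], "grip": -1}, {"twist": [0, 0, 0], "xyz": [-3.5, 0.61, 0], "grip": -1}, {"twist": [0, 0, 0], "xyz": [-3.87, 0.61, 0], "grip": -1}])

```text
clock: 7.75
position: [0.5674, 0.0108, 0.2603]
ee_rot: [2.232, 2.21, -0.002]
force: [0.0, -0.0, 0.3]
width: 1.001
```

Run:
```python
from h import *
print(arm.observe()["position"]);goal([.5695,.0152,.1315],0)
```

```text
[0.5674 0.0108 0.2603]
yaw now -0.010 xyz [0.0766 0.0349 2.1464] twist [-0.0007  0.0073 -0.0571]
```

Call:
jog_arm(moves=[{"twist": [0, 0, 0], "xyz": [0, 0, 0.3], "grip": -1}, {"twist": [0, 0, 0], "xyz": [0, 0, 0.8], "grip": -1}, {"twist": [0, 0, 0], "xyz": [0, 0, 1.5], "grip": -1}, {"twist": [0, 0, 0], "xyz": [0, 0, 2.0], "grip": -1}, {"twist": [0, 0, 0], "xyz": [0, 0, 2.15], "grip": 0.3}])

```text
clock: 8.38
position: [0.5654, 0.0161, 0.1291]
ee_rot: [-2.223, -2.215, 0.004]
force: [0.0, -0.2, -0.4]
width: 0.932
```

Call:
jog_arm(moves=[{"twist": [0, 0, 0], "xyz": [0, 0, 0], "grip": 1}, {"twist": [0, 0, 0], "xyz": [0, 0, 0], "grip": 1}, {"twist": [0, 0, 0], "xyz": [0, 0, 0], "grip": 1}, {"twist": [0, 0, 0], "xyz": [0, 0, 0], "grip": 1}, {"twist": [0, 0, 0], "xyz": [0, 0, 0], "grip": 1}])

```text
clock: 9.0
position: [0.5672, 0.0145, 0.1318]
ee_rot: [2.228, 2.215, 0.0]
force: [-1.0, -0.6, 0.4]
width: 0.398
```

Call:
jog_arm(moves=[{"twist": [0, 0, 0], "xyz": [0, 0, 0], "grip": 1}, {"twist": [0, 0, 0], "xyz": [0, 0, 0], "grip": 1}, {"twist": [0, 0, 0], "xyz": [0, 0, 0], "grip": 1}])

```text
clock: 9.38
position: [0.5673, 0.0146, 0.1316]
ee_rot: [2.228, 2.215, 0.0]
force: [0.2, -0.0, 1.9]
width: 0.342
```

Call:
jog_arm(moves=[{"twist": [0, 0, 0], "xyz": [0, 0, -0.2], "grip": 1}, {"twist": [0, 0, 0], "xyz": [0, 0, -0.6], "grip": 1}, {"twist": [0, 0, 0], "xyz": [0, -0.3, -1.1], "grip": 1}, {"twist": [0, 0, 0], "xyz": [0, -0.9, -1.6], "grip": 1}, {"twist": [0, 0, 0], "xyz": [0, -1.7, -1.6], "grip": 1}])

```text
clock: 10.0
position: [0.4658, 0.016, 0.2299]
ee_rot: [2.226, 2.213, 0.005]
force: [0.0, -0.2, -2.3]
width: 0.346
```

Call:
jog_arm(moves=[{"twist": [0, 0, 0], "xyz": [0.4, -0.3, 0], "grip": 1}, {"twist": [0, 0, 0], "xyz": [1.2, -0.5, 0], "grip": 1}, {"twist": [0, 0, 0], "xyz": [2.1, -0.5, 0], "grip": 1}, {"twist": [0, 0, 0], "xyz": [3.0, -0.3, 0], "grip": 1}, {"twist": [0, 0, 0], "xyz": [3.7, 0.2, 0], "grip": 1}])

```text
clock: 10.62
position: [0.4775, 0.2396, 0.2285]
ee_rot: [2.225, 2.218, 0.0]
force: [1.7, -0.6, -1.5]
width: 0.343
```

Call:
jog_arm(moves=[{"twist": [0, 0, 0], "xyz": [0.5, 0.3, 0], "grip": 1}, {"twist": [0, 0, 0], "xyz": [0.89, 0.38, 0], "grip": 1}, {"twist": [0, 0, 0], "xyz": [0.89, 0.38, 0.6], "grip": 1}, {"twist": [0, 0, 0], "xyz": [0.89, 0.38, 1.2], "grip": 1}, {"twist": [0, 0, 0], "xyz": [0.89, 0.38, 1.4], "grip": 1}])

```text
clock: 11.25
position: [0.5005, 0.2894, 0.1419]
ee_rot: [-2.227, -2.215, 0.006]
force: [-0.1, 0.0, -2.2]
width: 0.343
```

Call:
jog_arm(moves=[{"twist": [0, 0, 0], "xyz": [0, 0, 0.1], "grip": 1}, {"twist": [0, 0, 0], "xyz": [0, 0, 0.17], "grip": 1}, {"twist": [0, 0, 0], "xyz": [0, 0, 0.17], "grip": 1}])

```text
clock: 11.62
position: [0.5018, 0.2906, 0.134]
ee_rot: [2.228, 2.215, 0.002]
force: [-0.5, 0.4, -2.1]
width: 0.342
```

Call:
jog_arm(moves=[{"twist": [0, 0, 0], "xyz": [0, 0, 0.03], "grip": 1}, {"twist": [0, 0, 0], "xyz": [0, 0, 0.03], "grip": -0.2}, {"twist": [0, 0, 0], "xyz": [0, 0, 0.03], "grip": -0.2}, {"twist": [0, 0, 0], "xyz": [0, 0, 0.03], "grip": -0.2}, {"twist": [0, 0, 0], "xyz": [0, 0, 0.03], "grip": -0.2}])

```text
clock: 12.25
position: [0.5015, 0.2904, 0.1315]
ee_rot: [2.228, 2.215, 0.0]
force: [-0.1, -0.1, -0.5]
width: 0.599
```

Call:
jog_arm(moves=[{"twist": [0, 0, 0], "xyz": [0, 0, -0.6], "grip": -0.5}, {"twist": [0, 0, 0], "xyz": [0, 0, -1.3], "grip": -0.5}, {"twist": [0, 0, 0], "xyz": [-0.6, 0, -1.8], "grip": -0.5}, {"twist": [0, 0, 0], "xyz": [-1.5, 0, -1.8], "grip": -0.5}, {"twist": [0, 0, 0], "xyz": [-2.3, 0, -1.8], "grip": -0.5}])

```text
clock: 12.88
position: [0.5008, 0.1508, 0.2399]
ee_rot: [2.227, 2.214, 0.001]
force: [0.5, -0.5, 0.1]
width: 0.75
```

Run:
```python
from h import *
o=arm.observe();print(o["position"])
a=arm.get_image("scene");b=arm.get_image("side")
c=np.vstack([a[80:300,150:450],b[100:370,60:360]])
cv2.imwrite("pics/t2.png",cv2.convertScaleAbs(cv2.resize(c,None,fx=1.22,fy=1.22),alpha=1.3))
goal([.5,-.01,.24],0)
```

```text
[0.5008 0.1508 0.2399]
yaw now -0.013 xyz [-2.6004  0.0124 -0.0039] twist [-0.0014  0.0229 -0.0769]
```

View pics/t2.png

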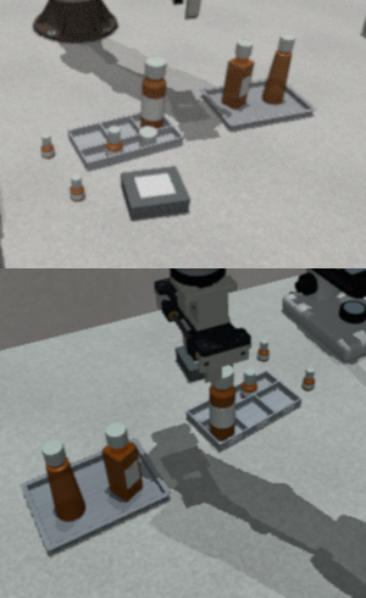

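Tapered and square both stand upright in the tray, and the oil, jar and round bottle have not moved. Next is the oil.

Call:
jog_arm(moves=[{"twist": [0, 0, 0], "xyz": [-0.8, 0.5, 0], "grip": -0.2}, {"twist": [0, 0, 0], "xyz": [-1.6, 1.1, 0], "grip": -0.2}, {"twist": [0, 0, 0], "xyz": [-2.3, 1.7, 0], "grip": -0.2}, {"twist": [0, 0, 0], "xyz": [-2.7, 2.12, 0], "grip": -0.2}, {"twist": [0, 0, 0], "xyz": [-2.7, 2.12, 0], "grip": -0.2}])

```text
clock: 13.6
position: [0.6284, -0.0129, 0.2386]
ee_rot: [-2.233, -2.21, 0.001]
force: [-0.1, 0.0, 0.4]
width: 0.599
```

Run:
```python
from h import *
o=arm.observe();print(o["position"],o["joints"])
goal([.6282,-.01,.046],0,o)
im=arm.get_image("wrist");np.save("w2.npy",np.r_[o["position"],o["ee_rot"]])
cv2.imwrite("pics/w2.png",im)
```

```text
[ 0.6284 -0.0129  0.2386] [ 0.3526  0.5218 -0.64    1.5216  0.3245  1.2065 -0.35  ]
yaw now -0.010 xyz [ 0.0486 -0.0027  3.2098] twist [-0.0022  0.0019 -0.0574]
```

View pics/w2.png

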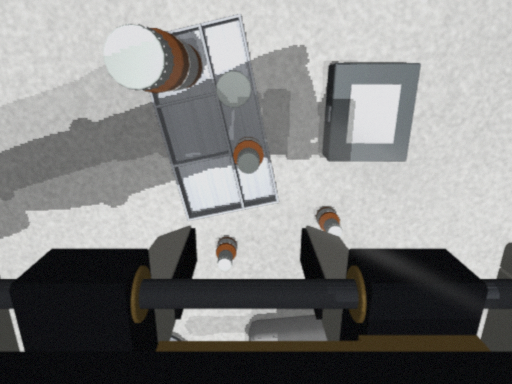

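The oil's cap top is at (248,160), centred between the jaws in x. The jar is at (234,88).

Run:
```python
from h import *
T=wT(np.load("w2.npy"));print(ray("wrist",248,160,.065,T),ray("wrist",234,88,.039,T))
p=ray("wrist",248,160,.065,T);goal([*p,.046],0)
```

```text
[ 0.6293 -0.0066] [0.6159 0.0615]
yaw now -0.007 xyz [0.0641 0.0347 3.2148] twist [-0.004  -0.0041 -0.0416]
```

Call:
jog_arm(moves=[{"twist": [0, 0, 0], "xyz": [0.04, 0, 0.7], "grip": -0.2}, {"twist": [0, 0, 0], "xyz": [0.04, 0, 1.5], "grip": -0.2}, {"twist": [0, 0, 0], "xyz": [0.04, 0, 2.3], "grip": -0.2}, {"twist": [0, 0, 0], "xyz": [0.04, 0, 2.9], "grip": -0.2}, {"twist": [0, 0, 0], "xyz": [0.04, 0, 3.2], "grip": -0.2}])

```text
clock: 14.28
position: [0.6255, -0.0063, 0.046]
ee_rot: [-2.224, -2.216, 0.002]
force: [0.6, -0.3, 0.4]
width: 0.598
```

Call:
jog_arm(moves=[{"twist": [0, 0, 0], "xyz": [0, 0, 0], "grip": -0.2}, {"twist": [0, 0, 0], "xyz": [0, 0, 0], "grip": 1}, {"twist": [0, 0, 0], "xyz": [0, 0, 0], "grip": 1}, {"twist": [0, 0, 0], "xyz": [0, 0, 0], "grip": 1}, {"twist": [0, 0, 0], "xyz": [0, 0, 0], "grip": 1}], force=20)

```text
clock: 14.9
position: [0.6272, -0.008, 0.048]
ee_rot: [2.228, 2.214, 0.001]
force: [0.5, -0.2, 0.8]
width: 0.233
```

Call:
jog_arm(moves=[{"twist": [0, 0, 0], "xyz": [0, 0, 0], "grip": 1}, {"twist": [0, 0, 0], "xyz": [0, 0, 0], "grip": 1}, {"twist": [0, 0, 0], "xyz": [0, 0, 0], "grip": 1}])

```text
clock: 15.28
position: [0.6273, -0.008, 0.0479]
ee_rot: [2.228, 2.215, 0.001]
force: [-0.1, -0.5, 6.1]
width: 0.234
```

Call:
jog_arm(moves=[{"twist": [0, 0, 0], "xyz": [0, 0, -0.3], "grip": 1}, {"twist": [0, 0, 0], "xyz": [0, 0, -0.9], "grip": 1}, {"twist": [0, 0, 1], "xyz": [0, -0.5, -1.6], "grip": 1}, {"twist": [0, 0, 2], "xyz": [0, -1.3, -2.0], "grip": 1}, {"twist": [0, 0, 3], "xyz": [0, -2.1, -2.0], "grip": 1}])

```text
clock: 15.9
position: [0.5006, -0.0066, 0.17]
ee_rot: [2.728, 1.555, 0.005]
force: [-0.4, -0.8, -0.1]
width: 0.237
```

Run:
```python
from h import *
o=arm.observe();print(o["position"],o["width"])
goal([.44,-.28,.168],-1.57,o)
b=arm.get_image("side");c=b[150:250,330:450]
cv2.imwrite("pics/d.png",cv2.convertScaleAbs(cv2.resize(c,None,fx=5,fy=5,interpolation=cv2.INTER_CUBIC),alpha=1.3))
```

```text
[ 0.5006 -0.0066  0.17  ] 0.23665975883007223
yaw now -0.535 xyz [-4.4362  1.4532  0.0288] twist [ 0.0094 -0.0196  5.9311]
```

View pics/d.png

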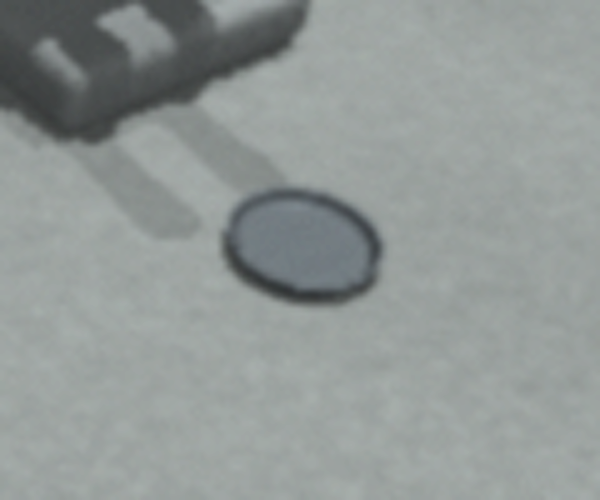

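Call:
jog_arm(moves=[{"twist": [0, 0, 1], "xyz": [-0.6, 0.1, 0], "grip": 1}, {"twist": [0, 0, 2], "xyz": [-1.4, 0.3, 0], "grip": 1}, {"twist": [0, 0, 3], "xyz": [-2.2, 0.6, 0], "grip": 1}, {"twist": [0, 0, 4], "xyz": [-3.0, 0.9, 0], "grip": 1}, {"twist": [0, 0, 5], "xyz": [-3.8, 1.2, 0], "grip": 1}])

```text
clock: 16.58
position: [0.4475, -0.2416, 0.1683]
ee_rot: [-3.131, -0.258, -0.0]
force: [1.0, 0.4, -0.7]
width: 0.233
```

Run:
```python
from h import *
o=arm.observe();print(o["position"],o["width"],o["joints"])
goal([.44,-.28,.168],-1.57,o)
```

```text
[ 0.4475 -0.2416  0.1683] 0.23298150725517555 [ 0.6082  0.3411 -0.2776  1.9234  0.1177  0.8923 -1.1348]
yaw now -1.406 xyz [-0.2284  0.6105  0.0048] twist [-0.0008 -0.0018  0.9368]
```

Call:
jog_arm(moves=[{"twist": [0, 0, 0.5], "xyz": [-0.1, 0.3, 0], "grip": 1}, {"twist": [0, 0, 0.9], "xyz": [-0.2, 0.6, 0], "grip": 1}, {"twist": [0, 0, 0.9], "xyz": [-0.2, 0.6, 0], "grip": 1}, {"twist": [0, 0, 0.9], "xyz": [-0.2, 0.6, 0], "grip": 1}])

```text
clock: 17.08
position: [0.4426, -0.2766, 0.1676]
ee_rot: [-3.141, -0.023, -0.0]
force: [0.2, 0.6, -0.2]
width: 0.234
```

Run:
```python
from h import *
o=arm.observe();print(o["position"],o["width"])
im=arm.get_image("wrist");np.save("w3.npy",np.r_[o["position"],o["ee_rot"]])
cv2.imwrite("pics/w3.png",im)
T=wT(np.load("w3.npy"));M=np.linalg.inv(T)
q=M@[.5,-.304,.011,1];print(arm.camera_params("wrist")["mtx"]@q[:3]/q[2])
```

```text
[ 0.4426 -0.2766  0.1676] 0.2336931013311117
[280.1604 110.1109   1.    ]
```

View pics/w3.png

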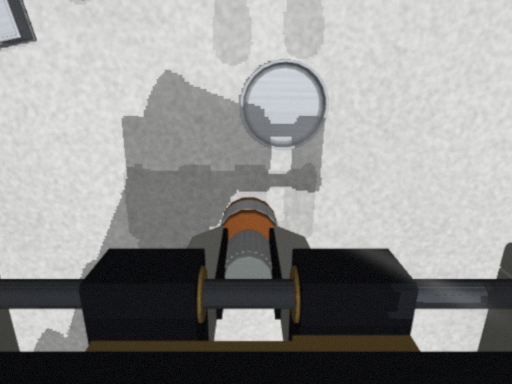

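The dish rim spans about x 240–327 and y 59–148, with its centre at (283.5,103.5). The oil is held upright between the jaws.

Run:
```python
from h import *
T=wT(np.load("w3.npy"));p=ray("wrist",283.5,103.5,.011,T);print(p);goal([*p,.05],-1.57)
```

```text
[ 0.5058 -0.3067]
yaw now -1.556 xyz [1.0466 0.5213 1.9586] twist [-0.004   0.0001  0.0806]
```

Call:
jog_arm(moves=[{"twist": [0, 0, 0], "xyz": [0.6, 0.3, 0], "grip": 1}, {"twist": [0, 0, 0], "xyz": [1.04, 0.51, 0.2], "grip": 1}, {"twist": [0, 0, 0], "xyz": [1.04, 0.51, 0.9], "grip": 1}, {"twist": [0, 0, 0], "xyz": [1.04, 0.51, 1.5], "grip": 1}, {"twist": [0, 0, 0], "xyz": [1.04, 0.51, 1.8], "grip": 1}])

```text
clock: 17.75
position: [0.5044, -0.3061, 0.0577]
ee_rot: [-3.14, -0.022, 0.004]
force: [0.2, 0.5, -0.6]
width: 0.233
```

Call:
jog_arm(moves=[{"twist": [0, 0, 0], "xyz": [0, 0, 0.1], "grip": 1}, {"twist": [0, 0, 0], "xyz": [0, 0, 0.15], "grip": 1}, {"twist": [0, 0, 0], "xyz": [0, 0, 0.17], "grip": 1}, {"twist": [0, 0, 0], "xyz": [0, 0, 0.17], "grip": 1}])

```text
clock: 18.25
position: [0.5054, -0.308, 0.0501]
ee_rot: [3.141, 0.018, 0.002]
force: [-0.3, -0.1, -0.2]
width: 0.235
```

Call:
jog_arm(moves=[{"twist": [0, 0, 0], "xyz": [0, 0, 0.03], "grip": 1}, {"twist": [0, 0, 0], "xyz": [0, 0, 0.03], "grip": 1}, {"twist": [0, 0, 0], "xyz": [0, 0, 0.03], "grip": -0.1}, {"twist": [0, 0, 0], "xyz": [0, 0, 0.03], "grip": -0.1}, {"twist": [0, 0, 0], "xyz": [0, 0, 0.03], "grip": -0.1}])

```text
clock: 18.88
position: [0.5049, -0.3076, 0.0474]
ee_rot: [-3.141, -0.018, 0.0]
force: [-0.2, -0.3, -0.3]
width: 0.508
```

Call:
jog_arm(moves=[{"twist": [0, 0, 0], "xyz": [0, 0, 0], "grip": -0.1}, {"twist": [0, 0, 0], "xyz": [0, 0, -0.4], "grip": -0.1}, {"twist": [0, 0, 0], "xyz": [0, 0, -1], "grip": -0.1}, {"twist": [0, 0, 0], "xyz": [-0.4, 0, -1.8], "grip": -0.1}, {"twist": [0, 0, 0], "xyz": [-1.2, 0, -2.2], "grip": -0.1}])

```text
clock: 19.5
position: [0.4346, -0.3087, 0.1819]
ee_rot: [3.14, 0.022, 0.006]
force: [-1.1, -0.2, 0.2]
width: 0.549
```

Run:
```python
from h import *
o=arm.observe();print(o["position"],o["width"])
im=arm.get_image("wrist");b=arm.get_image("side")
cv2.imwrite("pics/w4.png",np.hstack([im[0:300,100:400],cv2.resize(b[150:250,330:430],(300,300))]))
goal([.42,.0,.24],0,o)
```

```text
[ 0.4346 -0.3087  0.1819] 0.5492332059879906
yaw now -1.557 xyz [-0.1698 -5.1454 -0.978 ] twist [ 0.0256 -0.0103 -8.9215]
```

View pics/w4.png

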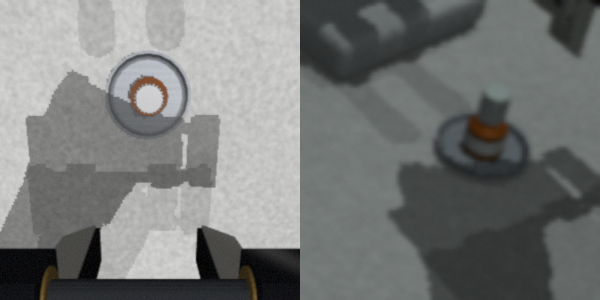

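The oil stands upright in the middle of the dish. Now I'll return the tall bottles, square first.

Call:
jog_arm(moves=[{"twist": [0, 0, -1], "xyz": [-0.1, -0.6, -0.4], "grip": -1}, {"twist": [0, 0, -2], "xyz": [-0.2, -1.5, -0.98], "grip": -1}, {"twist": [0, 0, -3], "xyz": [-0.2, -2.5, -0.98], "grip": -1}, {"twist": [0, 0, -4], "xyz": [-0.2, -3.5, -0.98], "grip": -1}, {"twist": [0, 0, -5], "xyz": [-0.2, -4.5, -0.98], "grip": -1}])

```text
clock: 20.23
position: [0.4177, -0.0368, 0.2385]
ee_rot: [2.835, 1.352, 0.001]
force: [1.0, -0.3, -0.9]
width: 0.992
```

Run:
```python
from h import *
o=arm.observe();print(o["position"],o["width"]);goal([.5,.25,.24],0,o)
```

```text
[ 0.4177 -0.0368  0.2385] 0.9919995699956067
yaw now -0.681 xyz [ 4.5782 -1.943  -0.0251] twist [ 0.0055 -0.0004 -3.9014]
```

Call:
jog_arm(moves=[{"twist": [0, 0, -1], "xyz": [0.9, -0.38, 0], "grip": -1}, {"twist": [0, 0, -2], "xyz": [1.8, -0.76, 0], "grip": -1}, {"twist": [0, 0, -3], "xyz": [2.7, -1.14, 0], "grip": -1}, {"twist": [0, 0, -3.9], "xyz": [3.6, -1.52, 0], "grip": -1}, {"twist": [0, 0, -3.9], "xyz": [4.5, -1.9, 0], "grip": -1}])

```text
clock: 20.85
position: [0.5013, 0.244, 0.2379]
ee_rot: [-2.226, -2.217, 0.0]
force: [1.5, -0.2, 0.1]
width: 1.002
```

Call:
jog_arm(moves=[{"twist": [0, 0, 0], "xyz": [0, 0, 0], "grip": -1}, {"twist": [0, 0, 0], "xyz": [0, 0, 0], "grip": -1}])

```text
clock: 21.1
position: [0.5005, 0.2423, 0.2377]
ee_rot: [-2.227, -2.215, 0.002]
force: [-0.2, -0.1, -0.2]
width: 0.999
```

Run:
```python
from h import *
o=arm.observe();print(o["position"],o["width"]);goal([.5015,.2904,.1315],0,o)
```

```text
[0.5005 0.2423 0.2377] 0.9987693680566784
yaw now -0.005 xyz [0.8028 0.0146 1.7696] twist [-0.0059  0.0033 -0.0296]
```

Call:
jog_arm(moves=[{"twist": [0, 0, 0], "xyz": [0.8, 0.01, 0], "grip": -1}, {"twist": [0, 0, 0], "xyz": [0.8, 0.01, 0.7], "grip": -1}, {"twist": [0, 0, 0], "xyz": [0.8, 0.01, 1.4], "grip": -1}, {"twist": [0, 0, 0], "xyz": [0.8, 0.01, 1.76], "grip": 0}, {"twist": [0, 0, 0], "xyz": [0.8, 0.01, 1.76], "grip": 0}], force=30)

```text
clock: 21.72
position: [0.5012, 0.2878, 0.1313]
ee_rot: [2.23, 2.213, -0.006]
force: [0.8, -0.1, -0.4]
width: 0.829
```

Call:
jog_arm(moves=[{"twist": [0, 0, 0], "xyz": [0, 0, 0], "grip": 1}, {"twist": [0, 0, 0], "xyz": [0, 0, 0], "grip": 1}, {"twist": [0, 0, 0], "xyz": [0, 0, 0], "grip": 1}, {"twist": [0, 0, 0], "xyz": [0, 0, 0], "grip": 1}, {"twist": [0, 0, 0], "xyz": [0, 0, 0], "grip": 1}])

```text
clock: 22.35
position: [0.5019, 0.2904, 0.1329]
ee_rot: [2.228, 2.215, 0.001]
force: [0.7, -1.0, 1.5]
width: 0.34
```

Call:
jog_arm(moves=[{"twist": [0, 0, 0], "xyz": [0, 0, 0], "grip": 1}, {"twist": [0, 0, 0], "xyz": [0, 0, 0], "grip": 1}])

```text
clock: 22.6
position: [0.5019, 0.2905, 0.1329]
ee_rot: [2.228, 2.215, 0.001]
force: [1.2, -0.3, 2.5]
width: 0.341
```

Call:
jog_arm(moves=[{"twist": [0, 0, 0], "xyz": [0, 0, -0.2], "grip": 1}, {"twist": [0, 0, 0], "xyz": [0, 0, -0.6], "grip": 1}, {"twist": [0, 0, 0], "xyz": [0, -0.3, -1.1], "grip": 1}, {"twist": [0, 0, 0], "xyz": [-0.3, -0.6, -1.6], "grip": 1}, {"twist": [0, 0, 0], "xyz": [-1, -1, -1.6], "grip": 1}])

```text
clock: 23.22
position: [0.4412, 0.2329, 0.2313]
ee_rot: [-2.224, -2.218, -0.007]
force: [0.6, -1.6, -1.7]
width: 0.342
```

Call:
jog_arm(moves=[{"twist": [0, 0, 0], "xyz": [-0.9, -0.1, 0], "grip": 1}, {"twist": [0, 0, 0], "xyz": [-1.8, -0.1, 0], "grip": 1}, {"twist": [0, 0, 0], "xyz": [-2.7, 0, 0], "grip": 1}, {"twist": [0, 0, 0], "xyz": [-3.4, 0.1, 0], "grip": 1}, {"twist": [0, 0, 0], "xyz": [-3.6, 0.7, 0], "grip": 1}])

```text
clock: 23.85
position: [0.4806, 0.011, 0.2291]
ee_rot: [2.231, 2.21, -0.005]
force: [1.0, 0.9, -1.5]
width: 0.348
```

Call:
jog_arm(moves=[{"twist": [0, 0, 0], "xyz": [0, 0.6, 0], "grip": 1}, {"twist": [0, 0, 0], "xyz": [0, 1.2, 0], "grip": 1}, {"twist": [0, 0, 0], "xyz": [0, 1.39, 0], "grip": 1}, {"twist": [0, 0, 0], "xyz": [0, 1.39, 0], "grip": 1}, {"twist": [0, 0, 0], "xyz": [0, 1.39, 0], "grip": 1}])

```text
clock: 24.48
position: [0.5642, 0.0142, 0.2288]
ee_rot: [-2.227, -2.216, 0.001]
force: [0.4, -0.2, -1.9]
width: 0.338
```

Run:
```python
from h import *
o=arm.observe();print(o["position"],o["width"],o["force"]);goal([.568,.015,.1335],0,o)
```

```text
[0.5642 0.0142 0.2288] 0.3380410089161816 [ 0.3799 -0.1773 -1.9176]
yaw now -0.005 xyz [0.0135 0.0639 1.5883] twist [-0.0048  0.0018 -0.0288]
```

Call:
jog_arm(moves=[{"twist": [0, 0, 0], "xyz": [0.01, 0.04, 0.6], "grip": 1}, {"twist": [0, 0, 0], "xyz": [0.01, 0.04, 1.1], "grip": 1}, {"twist": [0, 0, 0], "xyz": [0.01, 0.04, 1.45], "grip": 1}, {"twist": [0, 0, 0], "xyz": [0.01, 0.04, 1.56], "grip": 1}, {"twist": [0, 0, 0], "xyz": [0.01, 0.04, 1.57], "grip": 1}])

```text
clock: 25.1
position: [0.5676, 0.0146, 0.135]
ee_rot: [2.227, 2.215, -0.0]
force: [0.5, 0.9, -2.3]
width: 0.346
```

Call:
jog_arm(moves=[{"twist": [0, 0, 0], "xyz": [0, 0, 0.02], "grip": 1}, {"twist": [0, 0, 0], "xyz": [0, 0, 0.02], "grip": 1}, {"twist": [0, 0, 0], "xyz": [0, 0, 0.02], "grip": -0.2}, {"twist": [0, 0, 0], "xyz": [0, 0, 0.02], "grip": -0.2}, {"twist": [0, 0, 0], "xyz": [0, 0, 0.02], "grip": -0.2}])

```text
clock: 25.72
position: [0.568, 0.0146, 0.1335]
ee_rot: [2.228, 2.215, 0.0]
force: [-0.4, 0.1, 0.8]
width: 0.584
```

Call:
jog_arm(moves=[{"twist": [0, 0, 0], "xyz": [0, 0, 0], "grip": -0.2}, {"twist": [0, 0, 0], "xyz": [0, 0, -0.5], "grip": -0.2}, {"twist": [0, 0, 0], "xyz": [0, 0, -1.2], "grip": -0.5}, {"twist": [0, 0, 0], "xyz": [0, -0.3, -1.8], "grip": -1}, {"twist": [0, 0, 0], "xyz": [0.8, -0.5, -1.8], "grip": -1}])

```text
clock: 26.35
position: [0.5398, 0.0598, 0.2438]
ee_rot: [2.233, 2.204, 0.003]
force: [-0.0, 1.0, -0.2]
width: 0.879
```

Run:
```python
from h import *
o=arm.observe();print(o["position"],o["width"],o["force"]);goal([.503,.3853,.24],0,o)
```

```text
[0.5398 0.0598 0.2438] 0.8792238508222872 [-0.0245  0.9541 -0.188 ]
yaw now -0.013 xyz [ 5.4171 -0.6834  0.052 ] twist [ 0.0265  0.0088 -0.0746]
```

Call:
jog_arm(moves=[{"twist": [0, 0, 0], "xyz": [1, -0.1, 0], "grip": -1}, {"twist": [0, 0, 0], "xyz": [2, -0.2, 0], "grip": -1}, {"twist": [0, 0, 0], "xyz": [3, -0.4, 0], "grip": -1}, {"twist": [0, 0, 0], "xyz": [4, -0.5, 0], "grip": -1}, {"twist": [0, 0, 0], "xyz": [5, -0.6, 0], "grip": -1}])

```text
clock: 26.98
position: [0.5036, 0.3647, 0.2413]
ee_rot: [2.228, 2.214, 0.0]
force: [1.1, 0.5, 1.1]
width: 1.001
```

Call:
jog_arm(moves=[{"twist": [0, 0, 0], "xyz": [0.35, -0.03, 0], "grip": -1}, {"twist": [0, 0, 0], "xyz": [0.35, -0.03, 0], "grip": -1}, {"twist": [0, 0, 0], "xyz": [0.35, -0.03, 0], "grip": -1}])

```text
clock: 27.35
position: [0.5027, 0.3826, 0.241]
ee_rot: [2.228, 2.213, -0.001]
force: [-0.4, -0.6, -0.4]
width: 0.999
```

Run:
```python
from h import *
o=arm.observe();print(o["position"],o["width"],o["force"]);goal([.503,.3853,.137],0,o)
```

```text
[0.5027 0.3826 0.241 ] 0.9994697283929282 [-0.4148 -0.5783 -0.387 ]
yaw now -0.007 xyz [0.0463 0.0051 1.7336] twist [ 0.0004  0.0068 -0.0395]
```

Call:
jog_arm(moves=[{"twist": [0, 0, 0], "xyz": [0.03, 0, 0.6], "grip": -1}, {"twist": [0, 0, 0], "xyz": [0.03, 0, 1.2], "grip": -1}, {"twist": [0, 0, 0], "xyz": [0.03, 0, 1.6], "grip": 0}, {"twist": [0, 0, 0], "xyz": [0.03, 0, 1.73], "grip": 0}, {"twist": [0, 0, 0], "xyz": [0.03, 0, 1.73], "grip": 0.2}])

```text
clock: 27.98
position: [0.5027, 0.3848, 0.1377]
ee_rot: [2.229, 2.213, -0.0]
force: [0.1, -0.3, 1.5]
width: 0.724
```

Call:
jog_arm(moves=[{"twist": [0, 0, 0], "xyz": [0, 0, 0], "grip": 1}, {"twist": [0, 0, 0], "xyz": [0, 0, 0], "grip": 1}, {"twist": [0, 0, 0], "xyz": [0, 0, 0], "grip": 1}, {"twist": [0, 0, 0], "xyz": [0, 0, 0], "grip": 1}, {"twist": [0, 0, 0], "xyz": [0, 0, 0], "grip": 1}])

```text
clock: 28.6
position: [0.5024, 0.3859, 0.1378]
ee_rot: [2.228, 2.215, 0.001]
force: [0.5, -0.3, 2.3]
width: 0.319
```

Call:
jog_arm(moves=[{"twist": [0, 0, 0], "xyz": [0, 0, 0], "grip": 1}, {"twist": [0, 0, 0], "xyz": [0, 0, 0], "grip": 1}])

```text
clock: 28.85
position: [0.5024, 0.3859, 0.1378]
ee_rot: [2.228, 2.215, 0.001]
force: [0.3, -0.5, 3.9]
width: 0.321
```

Call:
jog_arm(moves=[{"twist": [0, 0, 0], "xyz": [0, 0, -0.2], "grip": 1}, {"twist": [0, 0, 0], "xyz": [0, 0, -0.6], "grip": 1}, {"twist": [0, 0, 0], "xyz": [0, -0.3, -1.1], "grip": 1}, {"twist": [0, 0, 0], "xyz": [-0.3, -0.6, -1.6], "grip": 1}, {"twist": [0, 0, 0], "xyz": [-1, -1.1, -1.6], "grip": 1}])

```text
clock: 29.48
position: [0.4356, 0.3282, 0.236]
ee_rot: [-2.225, -2.216, -0.007]
force: [0.3, -0.5, -2.1]
width: 0.318
```

Call:
jog_arm(moves=[{"twist": [0, 0, 0], "xyz": [-0.9, 0, 0], "grip": 1}, {"twist": [0, 0, 0], "xyz": [-1.8, 0, 0], "grip": 1}, {"twist": [0, 0, 0], "xyz": [-2.7, 0, 0], "grip": 1}, {"twist": [0, 0, 0], "xyz": [-3.6, 0, 0], "grip": 1}, {"twist": [0, 0, 0], "xyz": [-4.5, 0, 0], "grip": 1}])

```text
clock: 30.1
position: [0.4337, 0.0545, 0.2339]
ee_rot: [2.227, 2.215, -0.0]
force: [1.2, 0.1, -2.0]
width: 0.318
```

Call:
jog_arm(moves=[{"twist": [0, 0, 0], "xyz": [-0.8, 0, 0], "grip": 1}, {"twist": [0, 0, 0], "xyz": [-1.5, 0, 0], "grip": 1}, {"twist": [0, 0, 0], "xyz": [-1.77, 0, 0], "grip": 1}, {"twist": [0, 0, 0], "xyz": [-1.77, 0.4, 0], "grip": 1}, {"twist": [0, 0, 0], "xyz": [-1.77, 1.1, 0], "grip": 1}])

```text
clock: 30.72
position: [0.4993, -0.0509, 0.2341]
ee_rot: [2.229, 2.214, -0.002]
force: [0.7, 0.0, -2.6]
width: 0.319
```

Call:
jog_arm(moves=[{"twist": [0, 0, 0], "xyz": [0, 0.7, 0], "grip": 1}, {"twist": [0, 0, 0], "xyz": [0, 1.2, 0], "grip": 1}, {"twist": [0, 0, 0], "xyz": [0, 1.4, 0], "grip": 1}, {"twist": [0, 0, 0], "xyz": [0, 1.4, 0], "grip": 1}, {"twist": [0, 0, 0], "xyz": [0, 1.4, 0], "grip": 1}])

```text
clock: 31.35
position: [0.5825, -0.0509, 0.2336]
ee_rot: [-2.227, -2.215, 0.001]
force: [0.9, 0.6, -2.2]
width: 0.321
```

Run:
```python
from h import *
o=arm.observe();print(o["position"],o["width"],o["force"]);goal([.5867,-.05,.1385],0,o)
```

```text
[ 0.5825 -0.0509  0.2336] 0.3205602937611648 [ 0.8956  0.614  -2.1511]
yaw now -0.006 xyz [0.0157 0.0713 1.5848] twist [-0.0049  0.002  -0.0318]
```

Call:
jog_arm(moves=[{"twist": [0, 0, 0], "xyz": [0.01, 0.05, 0.6], "grip": 1}, {"twist": [0, 0, 0], "xyz": [0.01, 0.05, 1.1], "grip": 1}, {"twist": [0, 0, 0], "xyz": [0.01, 0.05, 1.45], "grip": 1}, {"twist": [0, 0, 0], "xyz": [0.01, 0.05, 1.56], "grip": 1}, {"twist": [0, 0, 0], "xyz": [0.01, 0.05, 1.57], "grip": 1}])

```text
clock: 31.98
position: [0.5864, -0.0504, 0.1398]
ee_rot: [2.228, 2.215, -0.0]
force: [0.8, -0.6, -2.1]
width: 0.322
```

Call:
jog_arm(moves=[{"twist": [0, 0, 0], "xyz": [0, 0, 0.02], "grip": 1}, {"twist": [0, 0, 0], "xyz": [0, 0, 0.02], "grip": 1}, {"twist": [0, 0, 0], "xyz": [0, 0, 0.02], "grip": -0.2}, {"twist": [0, 0, 0], "xyz": [0, 0, 0.02], "grip": -0.2}, {"twist": [0, 0, 0], "xyz": [0, 0, 0.02], "grip": -0.2}])

```text
clock: 32.6
position: [0.5868, -0.0503, 0.1383]
ee_rot: [2.228, 2.215, 0.0]
force: [-0.6, 0.2, -0.0]
width: 0.58
```

Call:
jog_arm(moves=[{"twist": [0, 0, 0], "xyz": [0, 0, 0], "grip": -0.2}, {"twist": [0, 0, 0], "xyz": [0, 0, -0.5], "grip": -0.2}, {"twist": [0, 0, 0], "xyz": [0, 0, -1.2], "grip": -0.2}, {"twist": [0, 0, 0], "xyz": [0, -0.6, -1.8], "grip": -0.2}, {"twist": [0, 0, 0], "xyz": [0, -1.5, -2], "grip": -0.2}])

```text
clock: 33.22
position: [0.4976, -0.0493, 0.26]
ee_rot: [2.226, 2.214, 0.005]
force: [-0.6, -0.4, 0.4]
width: 0.599
```

Call:
jog_arm(moves=[{"twist": [0, 0, 0], "xyz": [0, -0.5, 0], "grip": -0.2}, {"twist": [0, 0, 0], "xyz": [0, -0.7, 0], "grip": -0.2}, {"twist": [0, 0, 0], "xyz": [0, -0.7, 0], "grip": -0.2}, {"twist": [0, 0, 0], "xyz": [0, -0.7, 0], "grip": -0.2}, {"twist": [0, 0, 0], "xyz": [0, -0.7, 0], "grip": -0.2}])

```text
clock: 33.85
position: [0.4555, -0.0494, 0.2579]
ee_rot: [-2.227, -2.215, -0.001]
force: [-0.3, 0.3, -0.2]
width: 0.601
```

Run:
```python
from h import *
o=arm.observe();print(o["position"],o["width"],o["force"])
a=arm.get_image("scene");b=arm.get_image("side")
a0=cv2.imread("pics/scene0.png")
f=lambda c:cv2.convertScaleAbs(cv2.resize(c,(500,290),interpolation=cv2.INTER_CUBIC),alpha=1.3)
cv2.imwrite("pics/end.png",np.vstack([f(a[125:265,160:402]),f(b[125:265,200:442])]))
# cap-top shift against the start picture
for k,u,v in[("tap",222,147),("sq",249,143),("rnd",277,137),("jar",272,190),("box",276,237)]:
    t=a0[v-14:v+14,u-12:u+12];w=a[v-34:v+34,u-32:u+32]
    _,s,_,l=cv2.minMaxLoc(cv2.matchTemplate(w,t,cv2.TM_CCOEFF_NORMED));print(k,round(s,2),l[0]-20,l[1]-20)
```

```text
[ 0.4555 -0.0494  0.2579] 0.6014054841332837 [-0.3463  0.302  -0.2242]
tap 0.71 1 12
sq 0.91 0 0
rnd 1.0 0 0
jar 1.0 0 0
box 1.0 0 0
```

View pics/end.png

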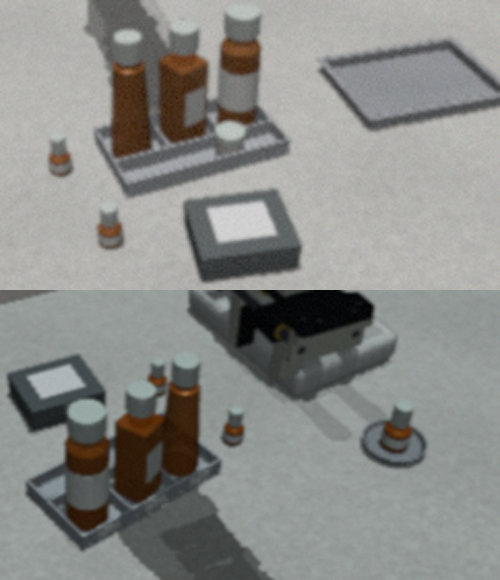

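All the bottles are upright. The tapered cap top reads about (221.5,142), against (222.4,142.4) at the start, so its 0.71 template match was thrown off by the gripper's shadow. The gripper is clear of everything.

```bash
python3 -c "
from cell import arm
print(arm.sign_off())"
```

```text
the job is handed in; nothing more can be done
None
```

I finished the job and handed it in at about 34 s of robot time; sign-off reports no verdict. I moved the tapered and square bottles upright into the steel tray, stood the oil bottle in the drip dish, and put both tall bottles back in their own pockets.

**Last checks**
- **Tall bottles:** all three are upright in the rack. By image matching against the start picture, the round and square bottles show zero pixel shift.
- **Bystanders:** the jar and slide box also show zero pixel shift.
- **Oil bottle:** it stands upright near the centre of the dish.
- **Gripper:** it is open and about 0.13 m back from the nearest bottle, well above the rack.

**Disagreements**
- **Tapered bottle:** the automatic match failed. It scored 0.71 and reported a false 12-pixel offset, probably from the gripper's shadow. Read by eye, its cap top is within about 1 pixel of the start, and I released it within about 1 mm of where I picked it up.
- **Side camera:** it read x about 3–10 mm lower than the wrist and scene cameras, so I used the wrist values.

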